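# Zero the analyser dial of a bench polarimeter

## Robot

A 7-joint arm with a two-finger parallel gripper is mounted at the origin on the work surface. World frame = base frame: x ahead of the robot, y to its left, z up, the work surface at z = 0. Lengths are in m, angles in rad, forces in N, time in s.
With the tool pointing down it reaches from about 0.425 to 0.95 m from the base axis. Payload 4.7 kg.
Tool frame: the origin (TCP) lies at the very end of the fingers, on their centre line; the grasp point (between the pads) lies 19 mm behind it; z points along the fingers, y is the direction in which the jaws open and shut (so a half turn about z gives the same grasp; the last joint's range is limited). The gripper opens to 87 mm and grips with 3 to 60 N. Pads are 19 mm wide; open, the fingers measure 117 mm over their backs; the gripper's body (75 mm by 190 mm) begins 51 mm behind the grasp point.
Start: joints at [1.309, 0.469, -0.049, 1.532, 0.024, 1.141, -0.082], TCP at [0.156, -0.657, 0.196] pointing down, gripper open.
Joint ranges: [-2.59, 2.59], [-0.33, 1.99], [-1.39, 1.29], [0.1, 2.45], [-1.04, 4.18], [0.21, 1.99], [-2.66, 2.66]. Speed limits (rad/s): [2.57, 2.57, 3.14, 3.14, 3.14, 3.14, 3.14].

## Interface

Orientations are given as a 3x3 rotation matrix whose columns are the frame's x, y, z axes.
In Python, from workcell import robot gives the robot as it stands. The module is installed in compiled form; this text tells all that it offers.
- The arm moves only by the tool servo_tool, never from a script. Its arguments are lists of equal length, an entry for each row: "linear": the shift along the world's x, y, z scaled (see below), a list of three; "angular": the turn, a rotation vector about the world's x, y, z scaled (see below), a list of three; "gripper": the opening, from 0 (shut) to 1 (fully open). A call has 1 to 12 rows; each row shifts and turns the pose as measured when the row begins; what a row does not reach is not made up. The controller multiplies each number of a shift by 0.1 m and each number of a turn by 6 degrees. A row lasts 1/12 s, in which the tool goes at most 41.7 mm and 7.16 degrees, less where a joint would pass 70% of its speed; a pose out of reach is approached as far as the arm can. A call with a number of a shift or a turn outside -1 to 1 is refused whole. A call with a gripper value outside its range is refused whole. The fingers move at their own pace and stop on an object; "grip_force" is the grip in N (left out, the last holds). Time passes only in rows, so rows that do not move let the fingers close. It gives the time, the measured TCP pose, the force and the opening at its end, in the units of the state.
- robot.read_state(): the state, without advancing time (a new reading comes with each control period).
- robot.capture(name): name is "scene" or "top" or "wrist"; returns the picture (420x560x3 uint8, blue, green, red); there is no depth.
- robot.camera_params(name): a dict with "fx", "fy", "cx", "cy" (pixels), "R" (3x3) and "t" (3): a world point X has camera coordinates R X + t. Camera axes: x right, y down, z forward; pixel columns grow to the right and rows downward; lengths in m; the calibration is good to about 2 mm. The wrist camera is an equidistant fisheye: a pixel r from the principal point sees the ray r / f radians off the axis. A picture is of the moment at which its call begins: read the wrist's pose just before it. camera_params takes no time and is no camera call; for the wrist camera it gives the pose at the moment of the call.
- robot.sign_off(): hands the job in, once; it reports no verdict.
Trained networks look in the newest picture that a camera, given by its name, has taken for a name from the list of things; names that differ only in an ending like _2 or _b are one class to them, and where a whole thing is asked for, a point or a joint stands for the part that bears it (a point fixed in the world has none). Each returns a list of dicts, best first, with "score" (0 to 1); they miss things now and then, are a little off and sometimes report something else, mostly with a low value. They report only what shows in the picture. A call takes as long as a camera call.
- robot.search_frame(camera, thing): "point" ([x, y, z] in m, in world coordinates, good to about 4 mm: the middle of the surface that is visible of it).
- robot.regions_of(camera, thing): "pixels" (420x560 bool, what is visible of it).
- robot.pinpoint(camera, thing): "point" ([x, y, z] in m, in world coordinates, good to about 4 mm: a listed point, or the origin of a listed thing).
The state is a dict: "time": time; "joints": joint angles; "qvel": joint speeds; "effort": joint torques, N m; "position": TCP position; "tcp_rot": TCP orientation; "wrist_force": force on the tool from outside, world axes, zero at the start; "ft_torque": the same for the moment, N m; "finger_gap": finger opening in m.
Only numpy, scipy, OpenCV 4.12 (cv2) and the standard library are available. Lean on these libraries where they do the work, as an engineer would, in place of code of your own. Each camera call takes 0.05 s, during which the arm holds its last target.

## Task

Zero the polarimeter: with a fingertip, push the black analyser dial round, either way (the orange finger tab is there to push on), until the dial's white index line lines up with the long red zero line on the white scale ring, then take your hand away. Push the tab from one side at a time, never pinch it, and do not shift or lift the instrument or lean the arm on it. Leave the glassware and the tube rack beside it alone.

Things in the scene. Friction and masses are not known exactly. Their poses are not given: they have to be found in the camera images.
- polarimeter: Light grey instrument, 3 kg, loose on rubber feet: foot 230 x 170 mm, pillar, round head 160 mm across with nothing above it. On it a fixed white scale ring (156 mm across, top 200 mm above the table): black lines every 10 degrees, longer every 30, and one red zero line. Origin: centre of underside, on the dial's vertical axis; the zero line lies in its -x direction, about towards the robot.
- dial (a joint): Angle of the black analyser dial, rad, counter-clockwise from above; 0 or any whole turn when index and zero lines meet. Turns endlessly; friction (1 to 2 N at the tab) holds it where left. Disc of radius 52 mm, bevelled, flat top 208 mm above the table; a 4 mm white index line runs out to its rim. Steel eyepiece collar in the middle (radius 15 mm) stands 3 mm proud.
- dial_axis (a point): Point on the dial's vertical axis at the level of the dial's flat top (208 mm above the table); its x, y are the centre of dial and scale.
- index_tip (a point): Outer end of the white index line, at the dial's rim, 53 mm from the axis, 200 mm above the table; turns with the dial.
- zero_line (a point): Inner end of the red zero line on the fixed scale ring, 53 mm from the axis, 200 mm above the table. The index is set when index_tip meets this point.
- tab_left: Counter-clockwise half of the orange finger tab, a fin standing on the dial opposite the index line: 22 mm long radially (20 to 42 mm off the axis), 14 mm thick in all, 18 mm high (208 to 226 mm above the table). Origin: centre of this half, 31 mm off the axis, 3.5 mm to its side; x radially out, z up. Pushed on this flank the dial turns clockwise.
- tab_right: Clockwise half of the same tab, built alike, 3.5 mm to the clockwise side. Pushed on this flank the dial turns counter-clockwise.
- flask: Pinkish conical flask, 82 mm wide at the foot, 130 mm high, standing near the polarimeter; leave alone. Origin: centre of its underside.
- spare_cell: Spare upright glass sample cell with dark ends, 38 mm across, 104 mm high; leave alone. Origin: centre of its underside.
- petri_dish: Closed clear petri dish, 91 mm across, 16 mm high; leave alone. Origin: centre of its underside.
- tube_rack: Light blue rack, 74 x 140 mm, with test tubes up to 119 mm high, beside the polarimeter; leave alone. Origin: centre of its underside, long side along its y.

How it is judged:
By the outcome, as a careful person would: the job done as asked, in the order asked, and still so for the second after the job is handed in, with the robot touching nothing.
It also fails if it takes over 58 s, if anything falls off the work surface, if the arm or the gripper's body presses on something with over 40 N, if the wrist force passes 120 N, or if a joint passes its speed limit or range.

## Working session

There is one attempt and no reset: what is moved stays moved. The work goes in short steps, Python scripts to look and compute and a tool call to move; the robot and the scene stay as the last step left them, time stands still between calls to the robot, and variables do not carry over. Pictures are saved under pics/ and viewed, and the job is handed in when it is done.

Besides the shell and the picture viewer there is one more tool, called after "Request:" as name(argument=value, ...), one argument or row to a line, values as JSON. servo_tool: Moves the arm, as the interface text tells. Its arguments: {"type":"object","properties":{"linear":{"type":"array","items":{"type":"array","items":{"type":"number","minimum":-1,"maximum":1}}},"angular":{"type":"array","items":{"type":"array","items":{"type":"number","minimum":-1,"maximum":1}}},"gripper":{"type":"array","items":{"type":"number"}},"grip_force":{"type":"number"}},"required":["linear","angular","gripper"]}

```bash
mkdir -p pics; python3 - <<'E'
from workcell import robot
import cv2
s=robot.read_state();print(s['time'],s['position'],s['tcp_rot'],s['wrist_force'],s['finger_gap'])
for c in("scene","top"):
    cv2.imwrite(f"pics/{c}0.png",robot.capture(c))
    p=robot.camera_params(c);print(c,p['fx'],p['R'],p['t'])
    for n in ("dial_axis","index_tip","zero_line","tab_left","tab_right","polarimeter","flask","spare_cell","tube_rack"):
        if c=="scene" and n in("flask","spare_cell","tube_rack"):continue
        r=robot.pinpoint(c,n)
        print(n,[(x['score'].__round__(2),[round(float(v),4) for v in x['point']]) for x in r[:2]])
print(robot.read_state()['time'])
E
```

```text
0.0 [ 0.15555567 -0.65616913  0.19529803] [[ 9.73021280e-01  2.30714752e-01 -5.40383458e-04]
 [ 2.30715364e-01 -9.73019523e-01  1.85183231e-03]
 [-9.85586228e-05 -1.92654701e-03 -9.99998139e-01]] [-0.44497942 -0.1369122  -0.54073058] 0.08727783788972537
scene 424.83369680647564 [[-0.78096718  0.62452729 -0.00747845]
 [ 0.54908967  0.68082837 -0.48474041]
 [-0.29764208 -0.3826727  -0.87462609]] [ 0.37759877 -0.24428779  1.32184792]
dial_axis [(0.6, [0.4967, 0.0986, 0.2122])]
index_tip [(0.75, [0.4973, 0.1472, 0.1983])]
zero_line [(0.82, [0.4508, 0.0823, 0.1933])]
tab_left [(0.66, [0.4807, 0.2918, -0.0017])]
tab_right []
polarimeter [(0.81, [0.5008, 0.09, 0.0])]
top 519.156471910517 [[ 8.78014807e-03 -9.99958838e-01  2.28713053e-03]
 [-9.85996809e-01 -9.03842086e-03 -1.66519065e-01]
 [ 1.66532883e-01 -7.93041358e-04 -9.86035583e-01]] [0.03147794 0.53624338 1.29126776]
dial_axis [(0.57, [0.4966, 0.0973, 0.2026])]
index_tip [(0.75, [0.4948, 0.1471, 0.2017])]
zero_line [(0.86, [0.4489, 0.0812, 0.1981])]
tab_left []
tab_right []
polarimeter []
flask [(0.65, [0.3423, 0.2851, -0.0003])]
spare_cell [(0.57, [0.4796, -0.1153, 0.0042])]
tube_rack [(0.95, [0.4775, 0.2855, -0.0001])]
0.85
```

View pics/scene0.png

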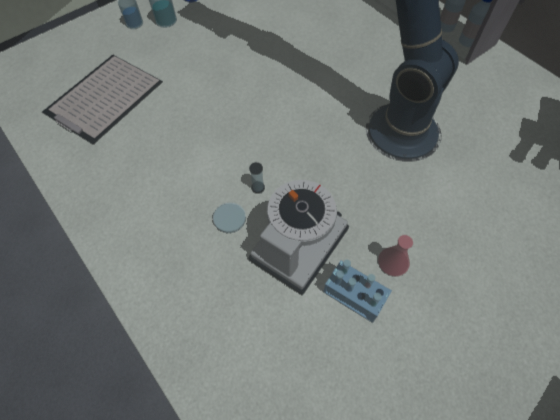

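View pics/top0.png

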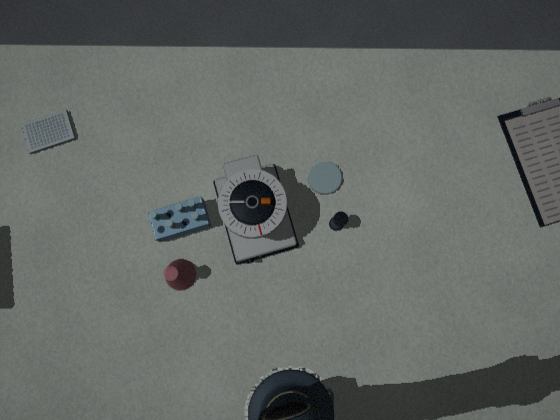

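The top view shows the dial at about (252,201): the index points left (+y), the tab points right at (265,201), and the red zero line is at (260,230). A counter-clockwise turn of about 107° is needed, pushing the flank that faces the robot. I'll raise the arm and bring it over.

Request:
servo_tool(
  linear=[
    [0.1, 0.1, 0.35],
    [0.26, 0.29, 0.11],
    [0.26, 0.29, 0.11],
    [0.26, 0.29, 0.11],
    [0.26, 0.29, 0.11],
    [0.26, 0.29, 0.11],
    [0.26, 0.29, 0.11],
    [0.26, 0.29, 0.1],
    [0.26, 0.29, 0.1],
    [0.26, 0.29, 0],
    [0.26, 0.29, 0],
    [0.26, 0.29, 0],
  ],
  angular=[
    [0, 0, 0],
    [0, 0, -0.17],
    [0, 0, -0.17],
    [0, 0, -0.17],
    [0, 0, -0.17],
    [0, 0, -0.17],
    [0, 0, -0.17],
    [0, 0, -0.17],
    [0, 0, -0.17],
    [0, 0, -0.17],
    [0, 0, -0.17],
    [0, 0, -0.17],
  ],
  gripper=[0, 0, 0, 0, 0, 0, 0, 0, 0, 0, 0, 0],
  grip_force=30,
)

```text
time: 1.85
position: [0.4493, -0.3196, 0.3229]
tcp_rot: [[1.0, 0.004, 0.0], [0.004, -1.0, -0.004], [0.0, 0.004, -1.0]]
wrist_force: [0.7, -1.6, -0.4]
finger_gap: 0.0147
```

```bash
cat > h.py <<'E'
from workcell import robot
import cv2, numpy as np
def st():
    s=robot.read_state();R=s['tcp_rot']
    print('t%.2f'%s['time'],'p',np.round(s['position'],4),'yaw %.2f'%np.degrees(np.arctan2(R[1,0],R[0,0])),'tilt',np.round(R[:2,2],4),'F',np.round(s['wrist_force'],1),'T',np.round(s['ft_torque'],2),'gap %.3f'%s['finger_gap'],'q',np.round(s['joints'],2));return s
def proj(c,X,p=None):
    p=p or robot.camera_params(c);Y=np.asarray(X,float)@p['R'].T+p['t']
    if c=='wrist':
        rho=np.linalg.norm(Y[...,:2],axis=-1);th=np.arctan2(rho,Y[...,2]);k=th/np.maximum(rho,1e-9)
        return np.stack([p['cx']+p['fx']*k*Y[...,0],p['cy']+p['fy']*k*Y[...,1]],-1)
    return np.stack([p['cx']+p['fx']*Y[...,0]/Y[...,2],p['cy']+p['fy']*Y[...,1]/Y[...,2]],-1)
def rect(im,c,p,cen,z,half=0.09,res=0.0003):
    n=int(half/res);g=np.arange(-n,n+1)*res
    # row: +x up ; col: +y left
    X=np.stack(np.broadcast_arrays(cen[0]-g[:,None],cen[1]-g[None,:],z+0*g[:,None]),-1)
    uv=proj(c,X,p).astype(np.float32)
    return cv2.remap(im,uv[...,0],uv[...,1],cv2.INTER_CUBIC)
E
python3 - <<'E'
from h import *
st()
p=robot.camera_params('top');im=cv2.imread('pics/top0.png')
cv2.imwrite('pics/r0.png',rect(im,'top',p,(0.498,0.095),0.2))
p=robot.camera_params('scene');im=cv2.imread('pics/scene0.png')
cv2.imwrite('pics/r1.png',rect(im,'scene',p,(0.498,0.095),0.2))
E
```

```text
t1.85 p [ 0.4493 -0.3196  0.3229] yaw 0.21 tilt [ 0.0004 -0.0041] F [ 0.7 -1.6 -0.4] T [-0.06 -0.04 -0.01] gap 0.015 q [ 0.74  0.19 -0.24  1.64  0.05  1.31 -1.07]
```

Request:
servo_tool(
  linear=[
    [0, 0.35, 0],
    [0, 0.35, 0],
    [0, 0.35, 0],
    [0, 0.35, 0],
    [0, 0.35, 0],
    [0, 0.35, 0],
    [0, 0.35, 0],
    [0, 0.35, 0],
    [0, 0.3, 0],
    [0, 0.1, 0],
    [0, 0, 0],
  ],
  angular=[
    [0, 0, 0],
    [0, 0, 0],
    [0, 0, 0],
    [0, 0, 0],
    [0, 0, 0],
    [0, 0, 0],
    [0, 0, 0],
    [0, 0, 0],
    [0, 0, 0],
    [0, 0, 0],
    [0, 0, 0],
  ],
  gripper=[0, 0, 0, 0, 0, 0, 0, 0, 0, 0, 0],
)

```text
time: 2.77
position: [0.4521, 0.0272, 0.3253]
tcp_rot: [[1.0, 0.023, 0.011], [0.023, -1.0, -0.004], [0.01, 0.004, -1.0]]
wrist_force: [-0.7, -0.1, 0.8]
finger_gap: 0.0006
```

```bash
python3 - <<'E'
from h import *
st()
p=robot.camera_params('wrist');im=robot.capture('wrist');cv2.imwrite('pics/w1.png',im)
print(p['fx'],p['cx'],p['cy'],-p['R'].T@p['t'],p['R'][2])
import pickle;pickle.dump(p,open('w1.pkl','wb'))
cv2.imwrite('pics/rw1.png',rect(im,'wrist',p,(0.498,0.095),0.2,res=0.0004))
for n in ("dial_axis","index_tip","zero_line","tab_left","tab_right"):
    r=robot.pinpoint('wrist',n)
    print(n,[(x['score'].__round__(2),[round(float(v),4) for v in x['point']]) for x in r[:2]])
E
```

```text
t2.77 p [0.4521 0.0272 0.3253] yaw 1.33 tilt [ 0.0105 -0.0036] F [-0.7 -0.1  0.8] T [-0.01  0.02 -0.02] gap 0.001 q [ 0.38  0.02 -0.54  1.82  0.02  1.29 -1.71]
325.19226210127806 282.38830239444826 207.59148734058903 [0.52523643 0.03029651 0.51468372] [-0.25904317 -0.00784396 -0.96583389]
dial_axis [(0.76, [0.5004, 0.0973, 0.2094])]
index_tip [(0.87, [0.4975, 0.1458, 0.1981])]
zero_line [(0.71, [0.4483, 0.0809, 0.2042])]
tab_left []
tab_right []
```

View pics/w1.png

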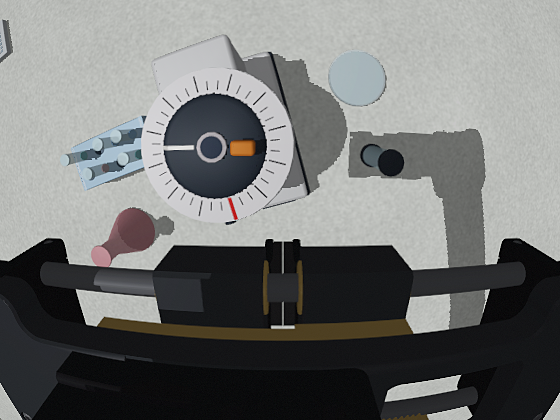

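View pics/rw1.png

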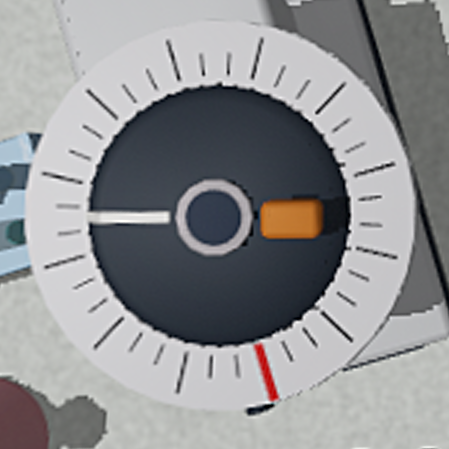

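View pics/r0.png

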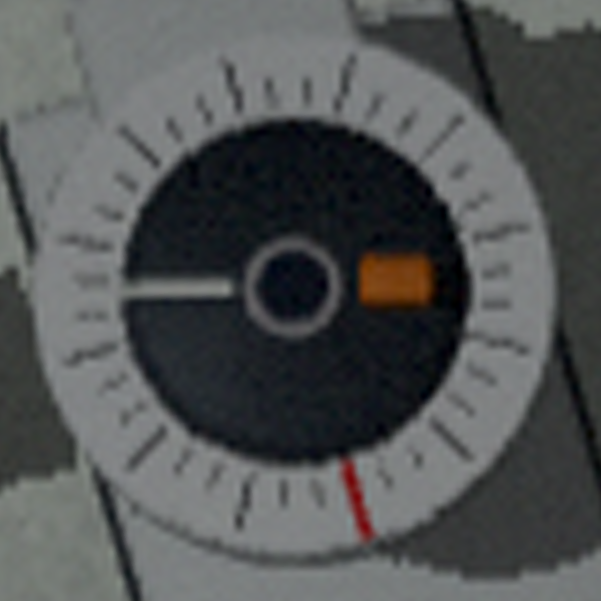

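```bash
cat >> h.py <<'E'
def meas(im,c,p,cen=(0.5,0.096),res=0.0003):
    r=rect(im,c,p,cen,0.2,half=0.1,res=res).astype(int);n=r.shape[0]//2
    b,g,rd=r[...,0],r[...,1],r[...,2]
    def xy(m):
        v,u=np.nonzero(m);return np.c_[cen[0]+(n-v)*res,cen[1]+(n-u)*res]
    gx=np.add.outer((n-np.arange(2*n+1))*res,0*np.arange(2*n+1.));gy=gx[:, :].T
    d=np.hypot(gx,gy)
    red=(rd>1.6*g)&(rd>1.6*b)&(rd>70)&(b>0.4*g)&(g<1.25*b)&(d>.048)&(d<.083)
    k,lab,sta,_=cv2.connectedComponentsWithStats(red.astype(np.uint8))
    R=xy(lab==1+np.argmax(sta[1:,4]))
    # dial: dark mask in d<.06, convex hull -> ellipse
    Y=(b+g+rd)/3;thr=(np.percentile(Y[d<.05],30)+np.percentile(Y[(d>.06)&(d<.07)],70))/2
    dark=((Y<thr)&(d<.058)).astype(np.uint8)
    dark=cv2.morphologyEx(dark,cv2.MORPH_OPEN,np.ones((13,13),np.uint8))
    cs=max(cv2.findContours(dark,0,1)[0],key=cv2.contourArea)
    h=cv2.convexHull(cs)[:,0];poly=np.zeros_like(dark);cv2.fillConvexPoly(poly,h,1)
    hc=max(cv2.findContours(poly,0,1)[0],key=cv2.contourArea)
    e=cv2.fitEllipse(hc);C=np.array([cen[0]+(n-e[0][1])*res,cen[1]+(n-e[0][0])*res])
    dd=np.hypot(gx+cen[0]-C[0],gy+cen[1]-C[1])
    sat=r.max(2)-r.min(2)
    wh=(Y>thr*0.9)&(sat<60)&(dd>.022)&(dd<.048)
    k,lab,sta,_=cv2.connectedComponentsWithStats(wh.astype(np.uint8))
    W=xy(lab==1+np.argmax(sta[1:,4]))
    def ang(P):
        m=P.mean(0);w,v=np.linalg.eigh(np.cov(P.T));a=v[:,1];a=a if a@(m-C)>0 else -a
        off=(m-C)@np.array([-a[1],a[0]])
        return np.degrees(np.arctan2(a[1],a[0]))%360,np.degrees(np.arctan2(*(m-C)[::-1]))%360,off*1e3,len(P)
    A,B=ang(W),ang(R)
    print(c,'C',np.round(C,4),'diam mm',np.round(np.array(e[1])*res*1e3,1),'index(dir,centroid,off,n)',np.round(A,2),'zero',np.round(B,2))
    print('   togo dir %.2f centroid %.2f'%((B[0]-A[0]+180)%360-180,(B[1]-A[1]+180)%360-180))
    return C
E
python3 - <<'E'
from h import *
import pickle
meas(cv2.imread('pics/w1.png'),'wrist',pickle.load(open('w1.pkl','rb')))
for c in('top','scene'):
    meas(cv2.imread(f'pics/{c}0.png'),c,robot.camera_params(c))
E
```

```text
wrist C [0.5014 0.0971] diam mm [104.9 105.4] index(dir,centroid,off,n) [9.011e+01 9.101e+01 5.500e-01 1.426e+03] zero [1.9658e+02 1.9675e+02 1.9000e-01 8.5900e+02]
   togo dir 106.47 centroid 105.74
top C [0.5005 0.0964] diam mm [104.5 104.8] index(dir,centroid,off,n) [  90.94   88.04   -1.77 1697.  ] zero [1.9598e+02 1.9637e+02 4.4000e-01 1.0380e+03]
   togo dir 105.04 centroid 108.32
scene C [0.4991 0.0946] diam mm [104.4 105.2] index(dir,centroid,off,n) [  87.93   94.96    4.23 1691.  ] zero [1.9622e+02 1.9624e+02 2.0000e-02 6.1800e+02]
   togo dir 108.29 centroid 101.28
```

Measured: axis at about (0.501, 0.097), index at about 90.5°, zero at 196.5°, so about 106° counter-clockwise to go. The fingertip will come down 8 mm behind the tab's clockwise flank.

Request:
servo_tool(
  linear=[
    [0.13, 0.2, -0.1],
    [0.12, 0.18, -0.25],
    [0, 0, -0.25],
    [0, 0, -0.2],
    [0, 0, 0],
    [0, 0, 0],
  ],
  angular=[
    [0.03, 0.1, 0],
    [0, 0, 0],
    [0, 0, 0],
    [0, 0, 0],
    [0, 0, 0],
    [0, 0, 0],
  ],
  gripper=[0, 0, 0, 0, 0, 0],
)

```text
time: 3.57
position: [0.4812, 0.0533, 0.2429]
tcp_rot: [[1.0, -0.003, 0.002], [-0.003, -1.0, -0.002], [0.002, 0.002, -1.0]]
wrist_force: [0.2, 0.2, 1.0]
finger_gap: 0.0005
```

```bash
python3 - <<'E'
from h import *
st()
p=robot.camera_params('wrist');im=robot.capture('wrist');cv2.imwrite('pics/w2.png',im)
cv2.imwrite('pics/s2.png',robot.capture('scene')[150:270,220:380].repeat(4,0).repeat(4,1))
E
```

```text
t3.57 p [0.4812 0.0533 0.2429] yaw -0.20 tilt [ 0.0019 -0.002 ] F [0.2 0.2 1. ] T [ 0.06 -0.01 -0.04] gap 0.000 q [ 0.32  0.15 -0.57  1.89  0.1   1.13 -1.87]
```

View pics/w2.png

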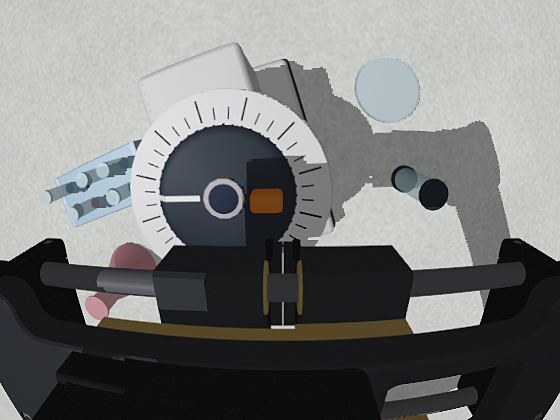

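View pics/s2.png

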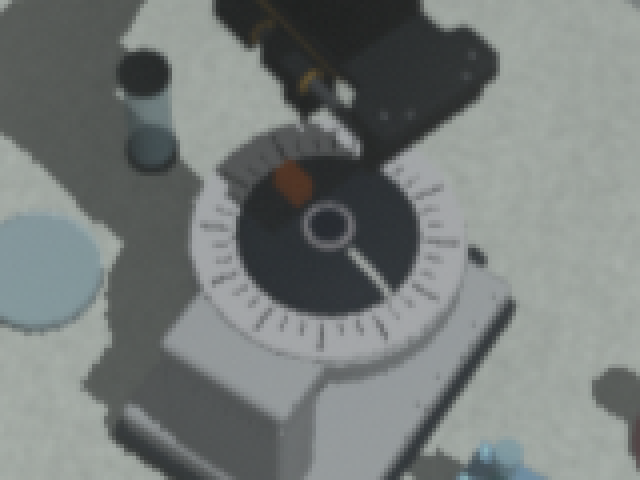

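```bash
python3 - <<'E'
from h import *
s=robot.read_state();P=s['position']
for d in (0,.0095):
  for z in (0,.02):print(d,z,proj('wrist',P+[d,0,z]).round(1))
E
```

```text
0 0 [284.1 242.3]
0 0.02 [284.3 255.2]
0.0095 0 [284.  227.9]
0.0095 0.02 [284.2 239.6]
```

Request:
servo_tool(
  linear=[
    [-0.04, 0.12, 0],
    [-0.02, 0.03, -0.1],
    [0, 0, -0.14],
    [0, 0, -0.05],
    [0, 0, 0],
  ],
  angular=[
    [0, 0, 0.1],
    [0, 0, 0.1],
    [0, 0, 0],
    [0, 0, 0],
    [0, 0, 0],
  ],
  gripper=[0, 0, 0, 0, 0],
)

```text
time: 4.08
position: [0.4776, 0.0707, 0.2182]
tcp_rot: [[1.0, 0.019, 0.015], [0.019, -1.0, -0.002], [0.014, 0.002, -1.0]]
wrist_force: [0.4, -0.4, 0.0]
finger_gap: 0.0006
```

```bash
python3 - <<'E'
from h import *
st()
cv2.imwrite('pics/w3.png',robot.capture('wrist')[60:330,120:420].repeat(2,0).repeat(2,1))
E
```

```text
t4.08 p [0.4776 0.0707 0.2182] yaw 1.09 tilt [ 0.0145 -0.0017] F [ 0.4 -0.4  0. ] T [0.06 0.06 0.02] gap 0.001 q [ 0.29  0.17 -0.59  1.93  0.11  1.06 -1.9 ]
```

View pics/w3.png

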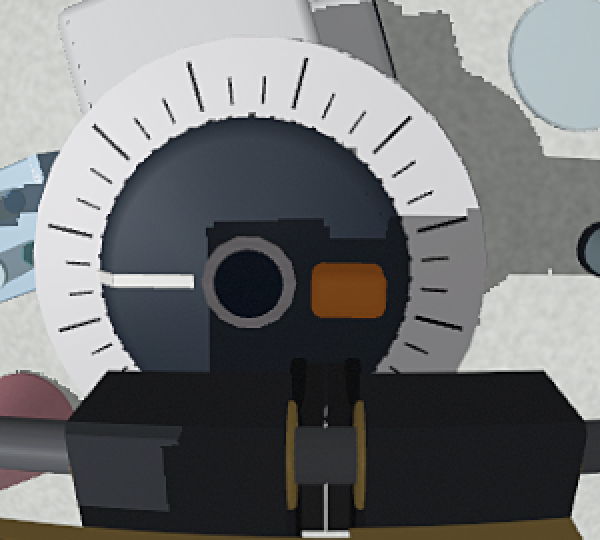

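Request:
servo_tool(
  linear=[
    [0, -0.07, -0.03],
    [0.02, 0, 0],
    [0.03, 0, 0],
    [0.03, 0, 0],
  ],
  angular=[
    [0.02, 0.14, 0],
    [0, 0, 0],
    [0, 0, 0],
    [0, 0, 0],
  ],
  gripper=[0, 0, 0, 0],
)

```text
time: 4.47
position: [0.4871, 0.0628, 0.217]
tcp_rot: [[1.0, 0.018, 0.002], [0.018, -1.0, 0.0], [0.002, -0.0, -1.0]]
wrist_force: [-0.1, 0.5, -0.3]
finger_gap: 0.0005
```

```bash
cat >> h.py <<'E'
C0=np.array([0.5010,0.0968])
def look(name):
    s=st();p=robot.camera_params('wrist');im=robot.capture('wrist')
    cv2.imwrite(f'pics/{name}.png',im[60:330,120:420].repeat(2,0).repeat(2,1));import pickle;pickle.dump((im,p),open(name+'.pkl','wb'))
    # index & tab angle at z .208 / .226 about C0
    r=rect(im,'wrist',p,C0,0.208,half=.06).astype(int);n=r.shape[0]//2
    g=(n-np.arange(2*n+1))*.0003;gx,gy=np.meshgrid(g,g,indexing='ij');d=np.hypot(gx,gy)
    Y=r.mean(2);sat=r.max(2)-r.min(2)
    for nm,m in(('index',(Y>110)&(sat<60)&(d>.024)&(d<.044)),):
        k,lab,sta,_=cv2.connectedComponentsWithStats(m.astype(np.uint8))
        if k>1:
            q=lab==1+np.argmax(sta[1:,4]);print(nm,'%.2f'%(np.degrees(np.arctan2(gy[q].mean(),gx[q].mean()))%360),q.sum())
    r=rect(im,'wrist',p,C0,0.226,half=.06).astype(int)
    m=(r[...,2]>1.7*r[...,0])&(r[...,2]-r[...,0]>25)&(r[...,1]>1.35*r[...,0])&(d<.05)&(d>.015)
    th=None
    if m.sum():
        x,y=gx[m].mean(),gy[m].mean();th=np.degrees(np.arctan2(y,x))%360;print('tab %.2f r %.1f n %d'%(th,np.hypot(x,y)*1e3,m.sum()))
    u=s['position'][:2]-C0
    print('tcp polar: r %.1f ang %.2f'%(np.hypot(*u)*1e3,np.degrees(np.arctan2(u[1],u[0]))%360))
    if th is not None:
        a=np.radians(th);print('in tab frame: radial %.1f behind %.1f mm'%(1e3*u@[np.cos(a),np.sin(a)],-1e3*u@[-np.sin(a),np.cos(a)]))
E
python3 -c "
from h import *
look('w4')"
```

```text
t4.47 p [0.4871 0.0628 0.217 ] yaw 1.06 tilt [0.0016 0.0002] F [-0.1  0.5 -0.3] T [-0.03 -0.   -0.06] gap 0.001 q [ 0.3   0.19 -0.58  1.91  0.12  1.07 -1.89]
index 88.91 1119
tab 266.09 r 30.5 n 4819
tcp polar: r 36.7 ang 247.76
in tab frame: radial 34.9 behind 11.6 mm
```

View pics/w4.png

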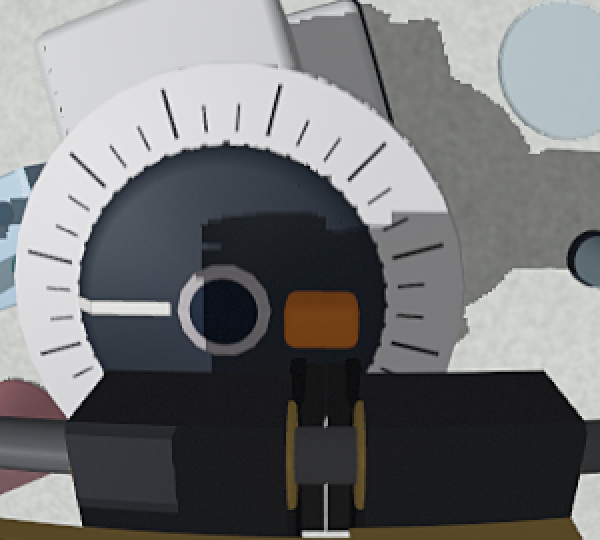

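```bash
cat > plan.py <<'E'
import sys;from h import *
def plan(n,step,rt=.034,zt=.214):
    s=robot.read_state();P=s['position'];u=P[:2]-C0;r=np.hypot(*u);f=np.degrees(np.arctan2(u[1],u[0]))
    L=[];A=[];prev=P.copy()
    for i in range(1,n+1):
        k=min(1,i/4);rr=r+(rt-r)*k;a=np.radians(f+step*i)
        q=np.array([C0[0]+rr*np.cos(a),C0[1]+rr*np.sin(a),P[2]+(zt-P[2])*k])
        L.append([round(float(v),3) for v in (q-prev)*10]);prev=q
    print(L,'ang z',round(step/6,3))
plan(int(sys.argv[1]),float(sys.argv[2]))
E
python3 plan.py 8 4
```

```text
[[0.026, -0.003, -0.008], [0.025, -0.001, -0.008], [0.025, 0.001, -0.008], [0.024, 0.003, -0.008], [0.024, -0.001, 0.0], [0.024, 0.0, 0.0], [0.024, 0.002, 0.0], [0.023, 0.004, 0.0]] ang z 0.667
```

Request:
servo_tool(
  linear=[
    [0.026, -0.003, -0.008],
    [0.025, -0.001, -0.008],
    [0.025, 0.001, -0.008],
    [0.024, 0.003, -0.008],
    [0.024, -0.001, 0.0],
    [0.024, 0.0, 0.0],
    [0.024, 0.002, 0.0],
    [0.023, 0.004, 0.0],
  ],
  angular=[
    [0, 0, 0.4],
    [0, 0, 0.67],
    [0, 0, 0.67],
    [0, 0, 0.67],
    [0, 0, 0.67],
    [0, 0, 0.67],
    [0, 0, 0.67],
    [0, 0, 0.67],
  ],
  gripper=[0, 0, 0, 0, 0, 0, 0, 0],
)

```text
time: 5.18
position: [0.5109, 0.0637, 0.2151]
tcp_rot: [[0.839, 0.544, 0.004], [0.544, -0.839, 0.004], [0.006, -0.001, -1.0]]
wrist_force: [0.6, 0.9, 0.2]
finger_gap: 0.0005
```

```bash
python3 -c "
from h import *
look('w5')"; python3 plan.py 8 4
```

```text
t5.18 p [0.5109 0.0637 0.2151] yaw 32.96 tilt [0.0041 0.0039] F [0.6 0.9 0.2] T [ 0.   -0.02  0.06] gap 0.000 q [ 0.35  0.25 -0.66  1.86  0.17  1.08 -1.36]
index 90.18 1054
tab 266.06 r 33.7 n 1817
tcp polar: r 34.5 ang 286.59
in tab frame: radial 32.3 behind -12.1 mm
[[0.022, 0.009, -0.003], [0.021, 0.011, -0.003], [0.021, 0.012, -0.003], [0.02, 0.014, -0.003], [0.019, 0.014, 0.0], [0.018, 0.015, 0.0], [0.017, 0.016, 0.0], [0.016, 0.017, 0.0]] ang z 0.667
```

View pics/w5.png

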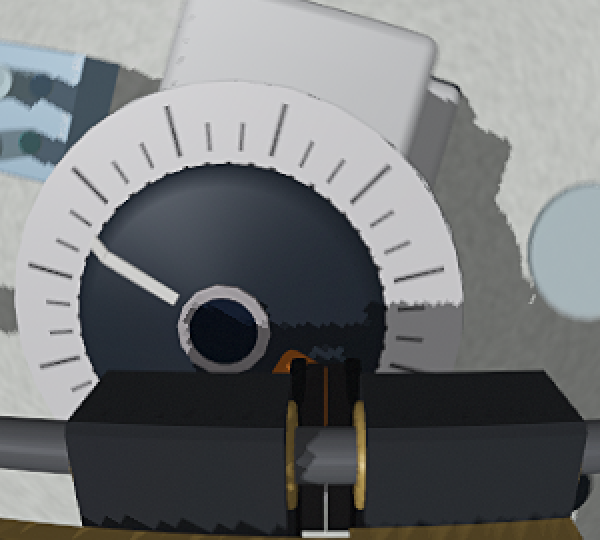

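```bash
python3 - <<'E'
from h import *
im=robot.capture('top');cv2.imwrite('pics/top5.png',cv2.resize(im[120:280,150:370],None,fx=3.5,fy=3.5,interpolation=2))
im=robot.capture('scene');cv2.imwrite('pics/sc5.png',cv2.resize(im[130:280,220:400],None,fx=4,fy=4,interpolation=2))
E
```

```text
(no output)
```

View pics/top5.png

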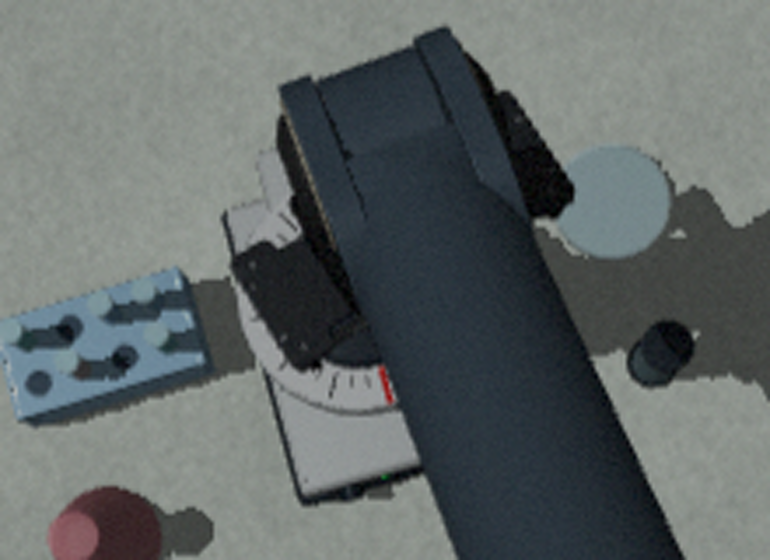

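View pics/sc5.png

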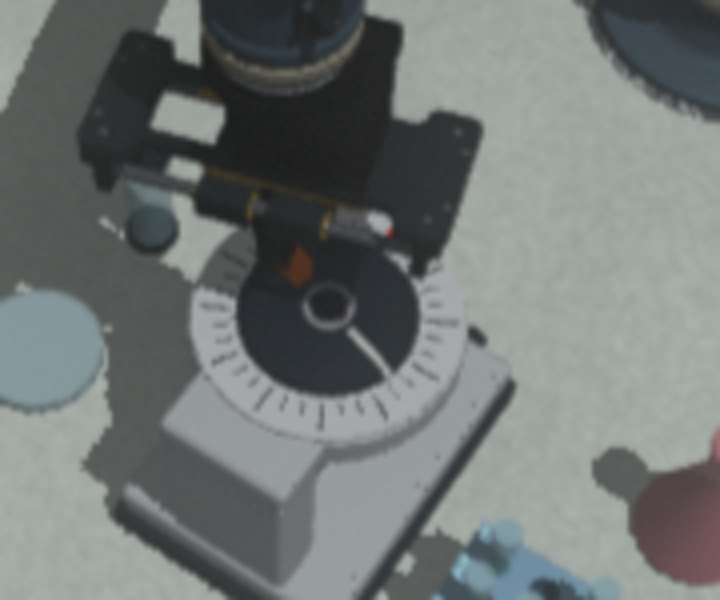

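```bash
python3 - <<'E'
from h import *
s=robot.read_state();P=s['position'];R=s['tcp_rot']
im=robot.capture('scene')
k=6;o=np.array([270,160]);w=100
big=cv2.resize(im[o[1]:o[1]+90,o[0]:o[0]+w],None,fx=k,fy=k,interpolation=2)
def dr(X,col):
    q=((proj('scene',np.array(X))-o+.5)*k).astype(int);cv2.polylines(big,[q.reshape(-1,1,2)],True,col,1)
u=np.array([0,-1.]);
for z in(.208,.226):dr([[C0[0]+sx*.007,C0[1]-r,z] for sx,r in((-1,.02),(1,.02),(1,.042),(-1,.042))],(0,255,0))
for b in(0,.03):dr([P+R@np.array([sx*.0095,sy*.015,-b]) for sx,sy in((-1,-1),(1,-1),(1,1),(-1,1))],(255,255,0))
dr([[C0[0]+.052*np.cos(t),C0[1]+.052*np.sin(t),.2] for t in np.linspace(0,6.28,60)],(255,0,255))
cv2.imwrite('pics/ov.png',big)
E
```

```text
(no output)
```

View pics/ov.png

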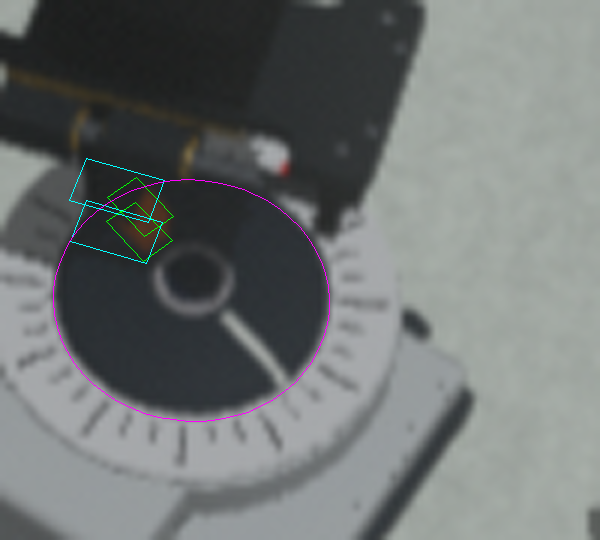

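```bash
python3 - <<'E'
from h import *
im=robot.capture('scene')
o=(270,160);c=im[o[1]:o[1]+70,o[0]:o[0]+75].astype(float)
c=255*np.clip(c/150,0,1)**0.45
a=cv2.resize(c.astype(np.uint8),None,fx=8,fy=8,interpolation=2)
cv2.imwrite('pics/en.png',a)
im=robot.capture('wrist').astype(float)[170:300,200:370]
cv2.imwrite('pics/enw.png',cv2.resize((255*np.clip(im/150,0,1)**.45).astype(np.uint8),None,fx=4,fy=4,interpolation=2))
E
```

```text
(no output)
```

View pics/en.png

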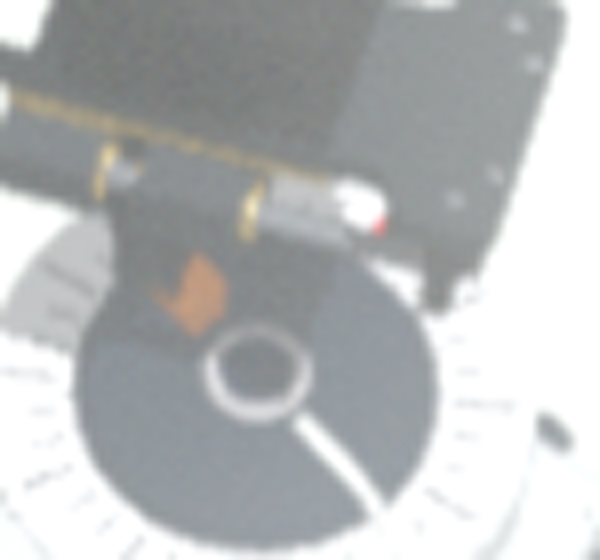

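View pics/enw.png

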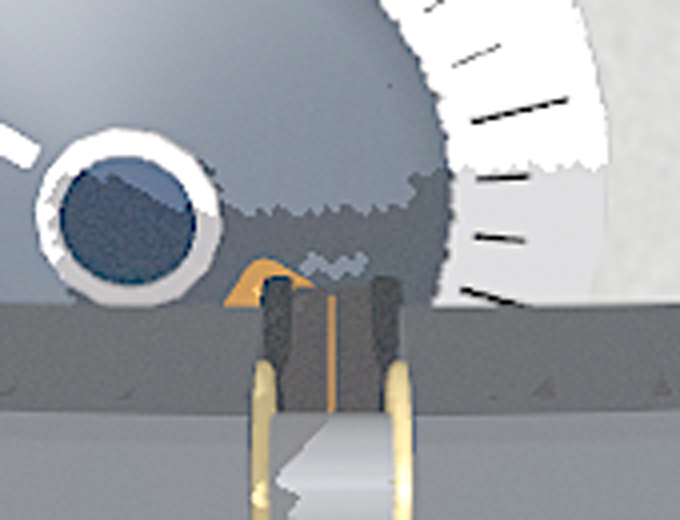

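The finger has gone past the tab without turning the dial: the index is still at about 90° and there was no force. So the real fingertip must be higher than I took it to be. I'll lift, move back and check the tip against the scene camera.

Request:
servo_tool(
  linear=[
    [0, 0, 0.2],
    [0, 0, 0.3],
    [-0.2, -0.15, 0],
    [-0.2, -0.15, 0],
    [0, 0, 0],
  ],
  angular=[
    [0, 0, 0],
    [0, 0, 0],
    [0, 0, -1],
    [0, 0, -1],
    [0, 0, 0],
  ],
  gripper=[0, 0, 0, 0, 0],
)

```text
time: 5.9
position: [0.4683, 0.0339, 0.2665]
tcp_rot: [[0.939, 0.343, 0.003], [0.343, -0.939, 0.005], [0.005, -0.004, -1.0]]
wrist_force: [0.1, -0.0, -1.2]
finger_gap: -0.0
```

```bash
python3 - <<'E'
from h import *
s=st();P=s['position'];R=s['tcp_rot']
im=robot.capture('scene');print(proj('scene',P))
k=6;o=np.array([240,140])
c=im[o[1]:o[1]+95,o[0]:o[0]+110].astype(float);c=255*np.clip(c/170,0,1)**0.5
big=cv2.resize(c.astype(np.uint8),None,fx=k,fy=k,interpolation=2)
def dr(X,col):
    q=((proj('scene',np.array(X))-o+.5)*k).astype(int);cv2.polylines(big,[q.reshape(-1,1,2)],True,col,1)
for b in(0,.03):dr([P+R@np.array([sx*.0095,sy*.015,-b]) for sx,sy in((-1,-1),(1,-1),(1,1),(-1,1))],(255,0,0))
for z in(.208,.226):dr([[C0[0]+sx*.007,C0[1]-r,z] for sx,r in((-1,.02),(1,.02),(1,.042),(-1,.042))],(0,255,0))
cv2.imwrite('pics/ov2.png',big)
E
```

```text
t5.90 p [0.4683 0.0339 0.2665] yaw 20.03 tilt [0.0029 0.0054] F [ 0.1 -0.  -1.2] T [-0.06  0.01  0.02] gap -0.000 q [ 0.42  0.11 -0.62  1.88  0.06  1.17 -1.45]
[295.4660806 166.896571 ]
```

View pics/ov2.png

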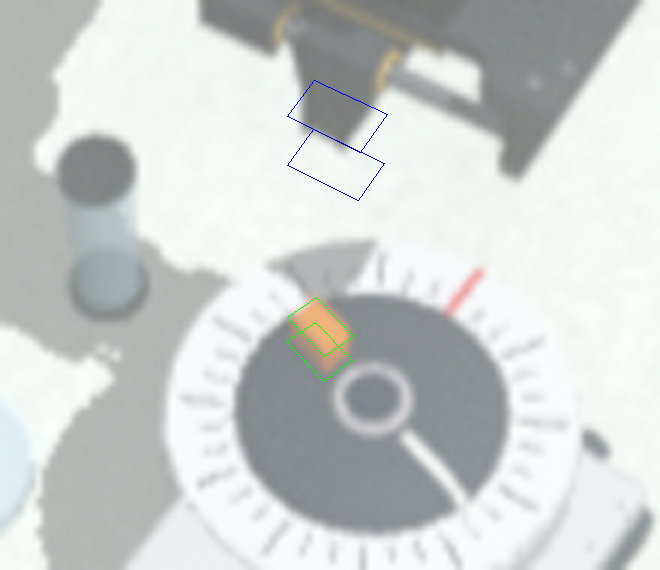

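```bash
python3 - <<'E'
from h import *
s=robot.read_state();P=s['position'];R=s['tcp_rot']
im=robot.capture('scene');im2=robot.capture('top');imw=robot.capture('wrist')
k=16;o=np.array([280,140])
c=im[o[1]:o[1]+36,o[0]:o[0]+45].astype(float);c=255*np.clip(c/170,0,1)**0.45
big=cv2.resize(c.astype(np.uint8),None,fx=k,fy=k,interpolation=cv2.INTER_NEAREST)
for h in (0,.01,.02,.03):
    q=((proj('scene',P+[0,0,h])-o+.5)*k).astype(int);cv2.circle(big,tuple(map(int,q)),4,(0,0,255),-1)
cv2.imwrite('pics/ov3.png',big)
im=imw[225:335,240:330].astype(float)
big=cv2.resize((255*np.clip(im/150,0,1)**.45).astype(np.uint8),None,fx=5,fy=5,interpolation=0)
for h in (0,.01,.02,.03):
    q=((proj('wrist',P+[0,0,h])-[240,225]+.5)*5).astype(int);cv2.circle(big,tuple(map(int,q)),3,(0,0,255),-1)
cv2.imwrite('pics/ov4.png',big)
E
```

```text
(no output)
```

View pics/ov3.png

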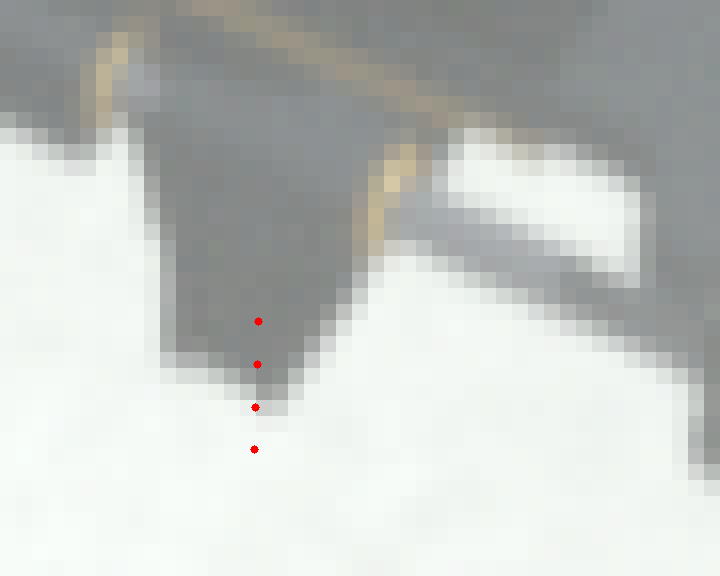

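View pics/ov4.png

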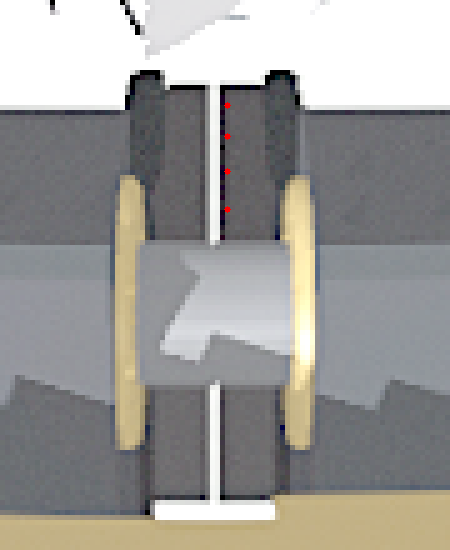

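Request:
servo_tool(
  linear=[
    [0.05, 0.15, -0.1],
    [0.05, 0.15, -0.2],
    [0, 0, -0.2],
    [0, 0, -0.1],
    [0, 0, 0],
  ],
  angular=[
    [0, 0, -1],
    [0, 0, -1],
    [0, 0, -1],
    [0, 0, 0],
    [0, 0, 0],
  ],
  gripper=[0, 0, 0, 0, 0],
)

```text
time: 6.52
position: [0.4844, 0.0715, 0.2036]
tcp_rot: [[0.999, 0.038, 0.008], [0.038, -0.999, 0.01], [0.008, -0.01, -1.0]]
wrist_force: [0.1, -0.3, -0.7]
finger_gap: 0.0008
```

```bash
python3 -c "
from h import *
look('w6')"
```

```text
t6.52 p [0.4844 0.0715 0.2036] yaw 2.17 tilt [0.0077 0.0098] F [ 0.1 -0.3 -0.7] T [-0.   -0.03  0.01] gap 0.001 q [ 0.31  0.21 -0.62  1.93  0.13  1.04 -1.89]
index 89.56 1010
tab 260.10 r 29.4 n 5273
tcp polar: r 30.2 ang 236.76
in tab frame: radial 27.8 behind 12.0 mm
```

View pics/w6.png

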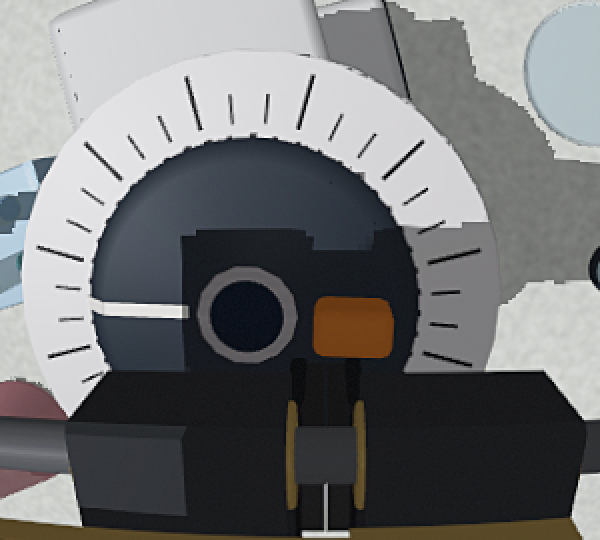

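Request:
servo_tool(
  linear=[
    [0, -0.07, -0.03],
    [0.025, -0.005, 0],
    [0.025, -0.003, 0],
    [0.025, -0.001, 0],
    [0.025, 0, 0],
    [0.025, 0.002, 0],
  ],
  angular=[
    [-0.09, 0.07, 0],
    [0, 0, 0],
    [0, 0, 0.3],
    [0, 0, 0.6],
    [0, 0, 0.67],
    [0, 0, 0.67],
  ],
  gripper=[0, 0, 0, 0, 0, 0],
)

```text
time: 7.07
position: [0.5019, 0.061, 0.2056]
tcp_rot: [[0.96, 0.282, 0.008], [0.282, -0.96, 0.0], [0.008, 0.002, -1.0]]
wrist_force: [-0.3, 0.2, 0.1]
finger_gap: 0.0006
```

```bash
python3 -c "
from h import *
look('w7')"
```

```text
t7.07 p [0.5019 0.061  0.2056] yaw 16.35 tilt [0.008 0.   ] F [-0.3  0.2  0.1] T [ 0.02 -0.    0.05] gap 0.001 q [ 0.35  0.24 -0.64  1.89  0.17  1.05 -1.65]
index 90.15 1049
tab 263.79 r 32.0 n 2607
tcp polar: r 35.8 ang 271.50
in tab frame: radial 35.5 behind -4.8 mm
```

View pics/w7.png

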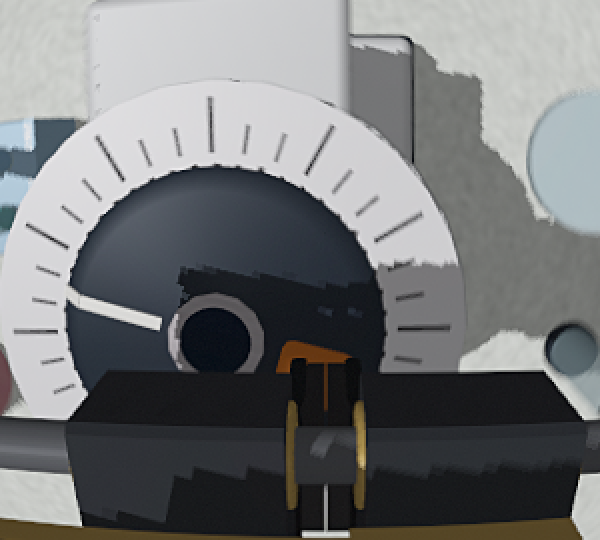

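Request:
servo_tool(
  linear=[
    [0, 0, 0.05],
    [-0.15, 0.02, 0],
    [-0.07, 0, 0],
    [0, 0, -0.1],
    [0, 0, -0.08],
    [0, 0, 0],
  ],
  angular=[
    [0, 0, 0],
    [0, 0, -0.8],
    [0, 0, -0.8],
    [0, 0.08, -0.7],
    [0, 0, 0],
    [0, 0, 0],
  ],
  gripper=[0, 0, 0, 0, 0, 0],
)

```text
time: 7.62
position: [0.4836, 0.0613, 0.1983]
tcp_rot: [[1.0, 0.027, 0.009], [0.027, -1.0, -0.002], [0.009, 0.002, -1.0]]
wrist_force: [-0.7, 0.1, -1.1]
finger_gap: 0.0002
```

```bash
python3 -c "
from h import *
look('w8')"
```

```text
t7.62 p [0.4836 0.0613 0.1983] yaw 1.52 tilt [ 0.0093 -0.002 ] F [-0.7  0.1 -1.1] T [ 0.03  0.25 -0.01] gap 0.000 q [ 0.32  0.21 -0.61  1.94  0.14  1.03 -1.9 ]
index 91.27 1057
tab 266.86 r 31.1 n 4857
tcp polar: r 39.6 ang 243.84
in tab frame: radial 36.4 behind 15.5 mm
```

View pics/w8.png

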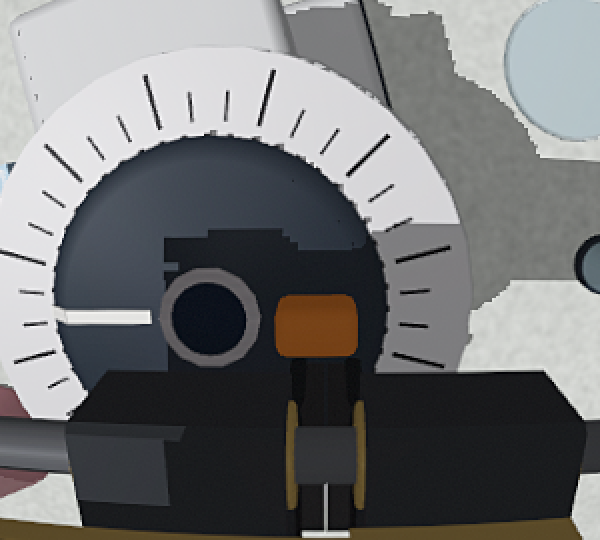

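```bash
python3 - <<'E'
from h import *
im=robot.capture('scene')
o=(270,160);c=im[o[1]:o[1]+60,o[0]:o[0]+75].astype(float)
c=255*np.clip(c/120,0,1)**0.4
cv2.imwrite('pics/en8.png',cv2.resize(c.astype(np.uint8),None,fx=9,fy=9,interpolation=2))
st()
E
```

```text
t7.72 p [0.4836 0.0613 0.1985] yaw 1.53 tilt [ 0.0093 -0.0019] F [-1.6 -0.8 -0.2] T [-0.04  0.43 -0.02] gap 0.000 q [ 0.32  0.21 -0.61  1.94  0.14  1.03 -1.9 ]
```

View pics/en8.png

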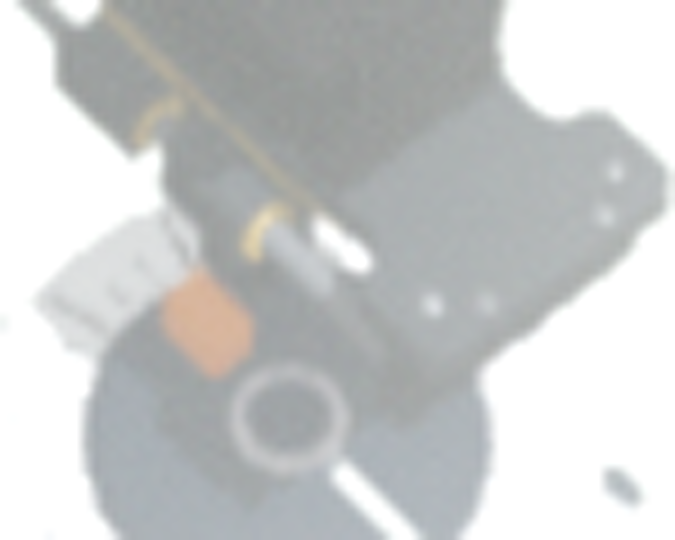

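Slight -x force with a matching moment (0.27 m lever) says the tip is now against the tab flank. I'll push round the arc, going a few mm lower.

```bash
sed -i 's/rt=.034,zt=.214/rt=.037,zt=.193/' plan.py; python3 plan.py 6 4
```

```text
[[0.028, -0.005, -0.014], [0.027, -0.003, -0.014], [0.027, -0.001, -0.014], [0.027, 0.001, -0.014], [0.026, -0.004, 0.0], [0.026, -0.002, 0.0]] ang z 0.667
```

Request:
servo_tool(
  linear=[
    [0.028, 0, -0.02],
    [0.027, 0, -0.02],
    [0.027, 0, -0.02],
    [0.027, 0.002, -0.01],
    [0.026, 0.002, 0],
    [0.026, 0.004, 0],
  ],
  angular=[
    [0, 0.08, 0.5],
    [0, 0, 0.67],
    [0, 0, 0.67],
    [0, 0, 0.67],
    [0, 0, 0.67],
    [0, 0, 0.67],
  ],
  gripper=[0, 0, 0, 0, 0, 0],
)

```text
time: 8.22
position: [0.4974, 0.0591, 0.1924]
tcp_rot: [[0.9, 0.436, -0.005], [0.436, -0.9, -0.008], [-0.008, 0.005, -1.0]]
wrist_force: [-0.6, -1.4, 0.8]
finger_gap: 0.0005
```

```bash
python3 -c "
from h import *
look('w9')"; python3 plan.py 8 4
```

```text
t8.22 p [0.4974 0.0591 0.1924] yaw 25.88 tilt [-0.0049 -0.008 ] F [-0.6 -1.4  0.8] T [-0.27  0.29 -0.03] gap 0.001 q [ 0.36  0.26 -0.67  1.91  0.19  1.04 -1.51]
index 115.58 1033
tab 289.01 r 31.2 n 5153
tcp polar: r 37.9 ang 264.55
in tab frame: radial 34.5 behind 15.7 mm
[[0.026, 0.001, 0.002], [0.026, 0.002, 0.002], [0.026, 0.004, 0.002], [0.025, 0.006, 0.002], [0.025, 0.006, 0.0], [0.025, 0.008, 0.0], [0.024, 0.009, 0.0], [0.023, 0.011, 0.0]] ang z 0.667
```

View pics/w9.png

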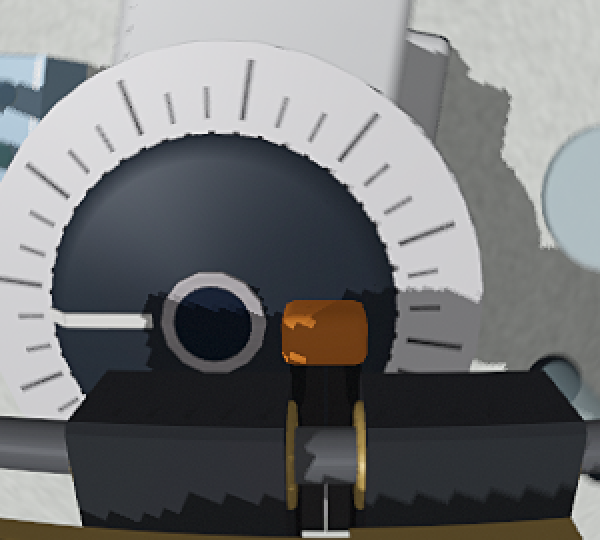

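```bash
python3 plan.py 12 4
```

```text
[[0.026, 0.001, 0.002], [0.026, 0.002, 0.002], [0.026, 0.004, 0.002], [0.025, 0.006, 0.002], [0.025, 0.006, 0.0], [0.025, 0.008, 0.0], [0.024, 0.009, 0.0], [0.023, 0.011, 0.0], [0.023, 0.013, 0.0], [0.022, 0.014, 0.0], [0.021, 0.016, 0.0], [0.019, 0.017, 0.0]] ang z 0.667
```

Request:
servo_tool(
  linear=[
    [0.026, 0.001, 0.002],
    [0.026, 0.002, 0.002],
    [0.026, 0.004, 0.002],
    [0.025, 0.006, 0],
    [0.025, 0.006, 0],
    [0.025, 0.008, 0],
    [0.024, 0.009, 0],
    [0.023, 0.011, 0],
    [0.023, 0.013, 0],
    [0.022, 0.014, 0],
  ],
  angular=[
    [-0.08, -0.05, 0.67],
    [0, 0, 0.67],
    [0, 0, 0.67],
    [0, 0, 0.67],
    [0, 0, 0.67],
    [0, 0, 0.67],
    [0, 0, 0.67],
    [0, 0, 0.67],
    [0, 0, 0.67],
    [0, 0, 0.67],
  ],
  gripper=[0, 0, 0, 0, 0, 0, 0, 0, 0, 0],
)

```text
time: 9.1
position: [0.5204, 0.0633, 0.1927]
tcp_rot: [[0.385, 0.923, 0.005], [0.923, -0.385, -0.017], [-0.014, 0.011, -1.0]]
wrist_force: [-0.9, -0.4, 0.5]
finger_gap: 0.0003
```

```bash
python3 -c "
from h import *
look('w10')"; python3 plan.py 10 4
```

```text
t9.10 p [0.5204 0.0633 0.1927] yaw 67.35 tilt [ 0.0048 -0.0175] F [-0.9 -0.4  0.5] T [-0.15  0.28  0.01] gap 0.000 q [ 0.44  0.32 -0.8   1.86  0.28  1.07 -0.87]
index 153.10 968
tab 326.76 r 31.4 n 4935
tcp polar: r 38.7 ang 300.11
in tab frame: radial 34.6 behind 17.4 mm
[[0.02, 0.018, 0.001], [0.019, 0.019, 0.001], [0.017, 0.02, 0.001], [0.015, 0.021, 0.001], [0.017, 0.019, 0.0], [0.016, 0.021, 0.0], [0.014, 0.022, 0.0], [0.013, 0.023, 0.0], [0.011, 0.023, 0.0], [0.009, 0.024, 0.0]] ang z 0.667
```

View pics/w10.png

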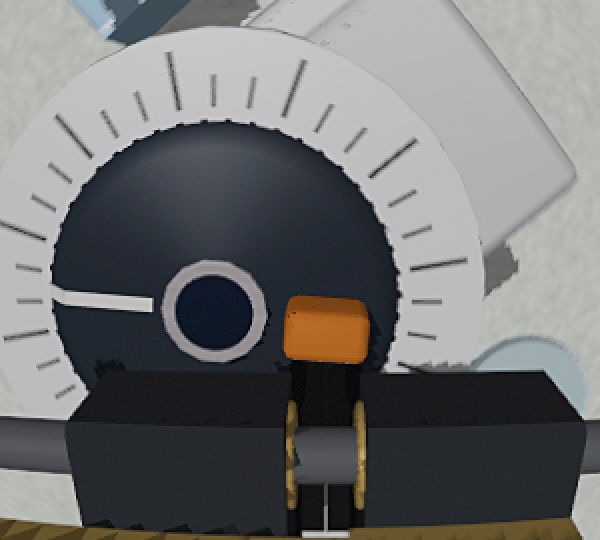

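Request:
servo_tool(
  linear=[
    [0.02, 0.018, 0.001],
    [0.019, 0.019, 0.001],
    [0.017, 0.02, 0.001],
    [0.015, 0.021, 0.001],
    [0.017, 0.019, 0],
    [0.016, 0.021, 0],
    [0.014, 0.022, 0],
    [0.013, 0.023, 0],
  ],
  angular=[
    [0.17, 0.05, 0.5],
    [0, 0, 0.6],
    [0, 0, 0.6],
    [0, 0, 0.6],
    [0, 0, 0.6],
    [0, 0, 0.6],
    [0, 0, 0.6],
    [0, 0, 0.6],
  ],
  gripper=[0, 0, 0, 0, 0, 0, 0, 0],
)

```text
time: 9.82
position: [0.5344, 0.075, 0.1932]
tcp_rot: [[-0.098, 0.995, -0.001], [0.995, 0.098, -0.004], [-0.003, -0.002, -1.0]]
wrist_force: [-0.1, -1.8, -0.5]
finger_gap: 0.0004
```

```bash
python3 -c "
from h import *
look('w11')"; python3 plan.py 6 3
```

```text
t9.82 p [0.5344 0.075  0.1932] yaw 95.61 tilt [-0.0013 -0.0036] F [-0.1 -1.8 -0.5] T [-0.29  0.06 -0.  ] gap 0.000 q [ 0.49  0.38 -0.9   1.82  0.34  1.1  -0.44]
index 178.89 982
tab 353.02 r 31.4 n 4707
tcp polar: r 39.9 ang 326.88
in tab frame: radial 35.8 behind 17.6 mm
[[0.005, 0.021, -0.001], [0.003, 0.021, -0.001], [0.002, 0.021, -0.001], [0.001, 0.021, -0.001], [0.006, 0.018, 0.0], [0.005, 0.019, 0.0]] ang z 0.5
```

View pics/w11.png

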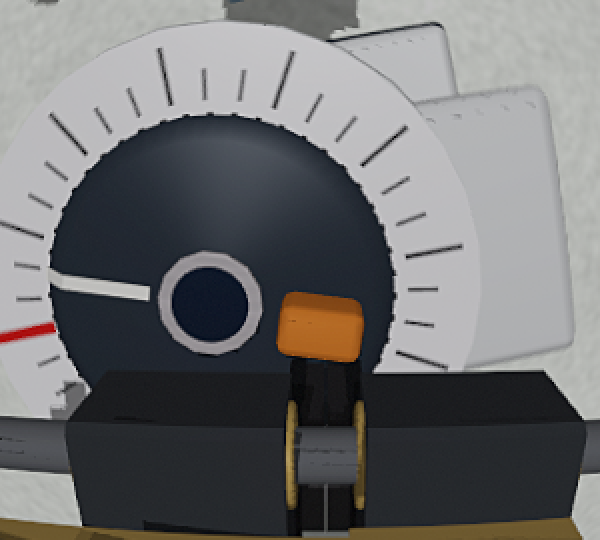

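Request:
servo_tool(
  linear=[
    [0.003, 0.021, -0.001],
    [0.002, 0.021, -0.001],
    [0.002, 0.021, -0.001],
    [0.001, 0.021, 0],
  ],
  angular=[
    [0, 0, 0.2],
    [0, 0, 0.3],
    [0, 0, 0.3],
    [0, 0, 0.3],
  ],
  gripper=[0, 0, 0, 0],
)

```text
time: 10.2
position: [0.5369, 0.0825, 0.1933]
tcp_rot: [[-0.213, 0.977, 0.002], [0.977, 0.213, -0.004], [-0.005, 0.001, -1.0]]
wrist_force: [0.7, -2.3, -0.3]
finger_gap: 0.0006
```

```bash
cat >> h.py <<'E'
def fine(name):
    # relative: collar centre, index line, red line in the rectified wrist picture
    look(name)
    import pickle;im,p=pickle.load(open(name+'.pkl','rb'))
    res=.0002;half=.085
    def g(z):
        r=rect(im,'wrist',p,C0,z,half=half,res=res).astype(int);n=r.shape[0]//2
        a=(n-np.arange(2*n+1))*res;return r,*np.meshgrid(a,a,indexing='ij')
    r,x,y=g(.2);d=np.hypot(x,y)
    m=(r[...,2]>1.8*r[...,1])&(r[...,2]>1.8*r[...,0])&(r[...,2]>90)&(d>.05)&(d<.083)&(abs(r[...,1]-r[...,0])<30)
    Rp=np.c_[x[m],y[m]]
    r2,x,y=g(.2075);d=np.hypot(x,y)
    m=(r2.mean(2)>110)&(np.ptp(r2,axis=2)<60)&(d>.026)&(d<.047)
    k,lab,sta,_=cv2.connectedComponentsWithStats(m.astype(np.uint8));m=lab==1+np.argmax(sta[1:,4])
    W=np.c_[x[m],y[m]]
    def fit(P):
        v=cv2.fitLine(P.astype(np.float32),cv2.DIST_L2,0,1e-6,1e-6).ravel();a=v[:2].astype(float);c=v[2:]
        a*=np.sign(a@P.mean(0));return np.degrees(np.arctan2(a[1],a[0]))%360,P.mean(0)
    ar,cr=fit(Rp);aw,cw=fit(W)
    # perpendicular miss of red-line at index axis
    f=lambda a:np.array([np.cos(np.radians(a)),np.sin(np.radians(a))])
    # axis = crossing estimate from both lines extended: where the index line passes r=0 ; compare tips at r=.053
    ti=cw+f(aw)*(0.053-cw@f(aw));tr=cr+f(ar)*(0.053-cr@f(ar))
    nrm=f(ar)[::-1]*[-1,1]
    print('red dir %.2f n %d | index dir %.2f n %d | togo by dir %.2f, by tips %.2f'%(ar,len(Rp),aw,len(W),ar-aw,np.degrees((tr-ti)@nrm/.053)))
    rr=rect(im,'wrist',p,C0+.05*f(ar),.2,half=.035,res=.00012);cv2.imwrite(f'pics/{name}z.png',rr)
E
python3 -c "
from h import *
fine('w12')"
```

```text
t10.20 p [0.5369 0.0825 0.1933] yaw 102.30 tilt [ 0.0018 -0.0044] F [ 0.7 -2.3 -0.3] T [-0.28 -0.22 -0.03] gap 0.001 q [ 0.49  0.4  -0.92  1.81  0.36  1.11 -0.35]
index 189.96 973
tab 3.39 r 31.3 n 4826
tcp polar: r 38.6 ang 338.25
in tab frame: radial 35.0 behind 16.4 mm
red dir 196.40 n 2155 | index dir 188.27 n 2307 | togo by dir 8.13, by tips 7.97
```

View pics/w12z.png

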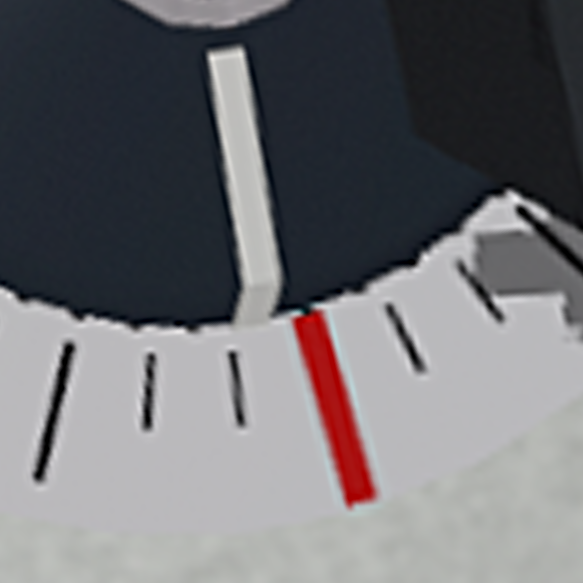

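Request:
servo_tool(
  linear=[
    [0.003, 0.018, 0],
    [0.003, 0.018, 0],
    [0.001, 0.01, 0],
    [0, 0, 0],
  ],
  angular=[
    [0, 0, 0.4],
    [0, 0, 0.4],
    [0, 0, 0.3],
    [0, 0, 0],
  ],
  gripper=[0, 0, 0, 0],
)

```text
time: 10.58
position: [0.5381, 0.088, 0.1933]
tcp_rot: [[-0.331, 0.944, 0.004], [0.944, 0.331, -0.004], [-0.005, 0.002, -1.0]]
wrist_force: [0.6, -0.4, -0.6]
finger_gap: 0.0002
```

```bash
python3 -c "
from h import *
fine('w13')"
```

```text
t10.58 p [0.5381 0.088  0.1933] yaw 109.34 tilt [ 0.0037 -0.0035] F [ 0.6 -0.4 -0.6] T [-0.27 -0.14 -0.01] gap 0.000 q [ 0.5   0.41 -0.95  1.81  0.38  1.11 -0.25]
index 198.76 969
tab 11.12 r 31.2 n 4874
tcp polar: r 38.1 ang 346.67
in tab frame: radial 34.7 behind 15.8 mm
red dir 196.61 n 2151 | index dir 196.65 n 2293 | togo by dir -0.04, by tips -0.95
```

View pics/w13z.png

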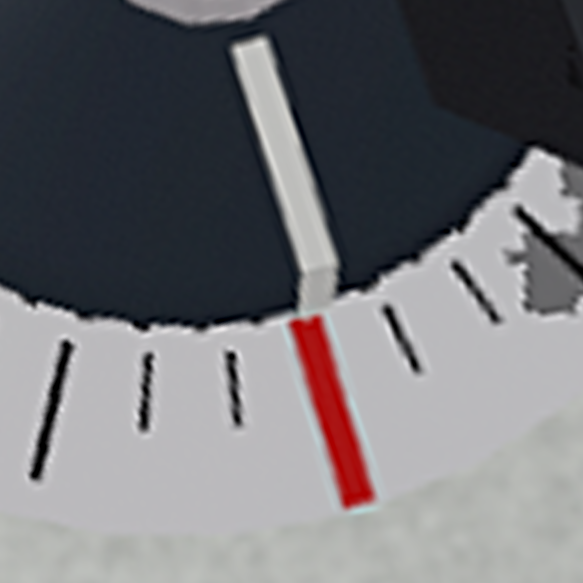

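The index now lies on the red line to within about 1°. I'll back the finger straight off the flank, lift, and measure without contact.

Request:
servo_tool(
  linear=[
    [0.02, -0.1, 0],
    [0.02, -0.1, 0],
    [0, 0, 0.2],
    [0, 0, 0.3],
    [0, 0, 0],
  ],
  angular=[
    [0, 0, 0],
    [0, 0, 0],
    [0, 0, 0],
    [0, 0, 0],
    [0, 0, 0],
  ],
  gripper=[0, 0, 0, 0, 0],
)

```text
time: 11.05
position: [0.5418, 0.0649, 0.244]
tcp_rot: [[-0.327, 0.945, 0.0], [0.945, 0.327, -0.001], [-0.001, 0.0, -1.0]]
wrist_force: [0.8, 1.5, 0.7]
finger_gap: 0.0004
```

```bash
python3 -c "
from h import *
fine('w14')
import pickle
im,p=pickle.load(open('w14.pkl','rb'))
meas(im,'wrist',p)
im=robot.capture('scene');cv2.imwrite('pics/scene14.png',im)
p=robot.camera_params('scene');meas(im,'scene',p)
cv2.imwrite('pics/rs14.png',rect(im,'scene',p,C0,.2,half=.08,res=.0003))
"
```

```text
t11.05 p [0.5418 0.0649 0.244 ] yaw 109.09 tilt [ 0.0005 -0.0013] F [0.8 1.5 0.7] T [ 0.08 -0.25 -0.02] gap 0.000 q [ 0.57  0.36 -0.98  1.74  0.32  1.21 -0.16]
index 198.51 981
tab 18.29 r 31.0 n 3558
tcp polar: r 51.7 ang 321.98
in tab frame: radial 28.7 behind 43.1 mm
red dir 196.93 n 2126 | index dir 197.43 n 2302 | togo by dir -0.50, by tips -1.14
wrist C [0.5013 0.0959] diam mm [104.8 105.2] index(dir,centroid,off,n) [1.9791e+02 1.9881e+02 5.5000e-01 1.3390e+03] zero [ 1.9679e+02  1.9622e+02 -6.5000e-01  8.5000e+02]
   togo dir -1.12 centroid -2.59
scene C [0.4994 0.0935] diam mm [104.  107.8] index(dir,centroid,off,n) [1.9784e+02 1.9865e+02 5.0000e-01 1.5840e+03] zero [195.87 195.22  -0.75 601.  ]
   togo dir -1.96 centroid -3.44
```

View pics/w14z.png

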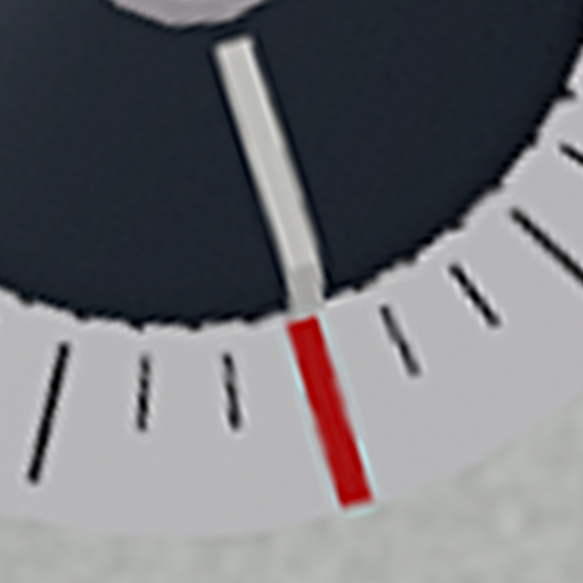

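View pics/w14.png

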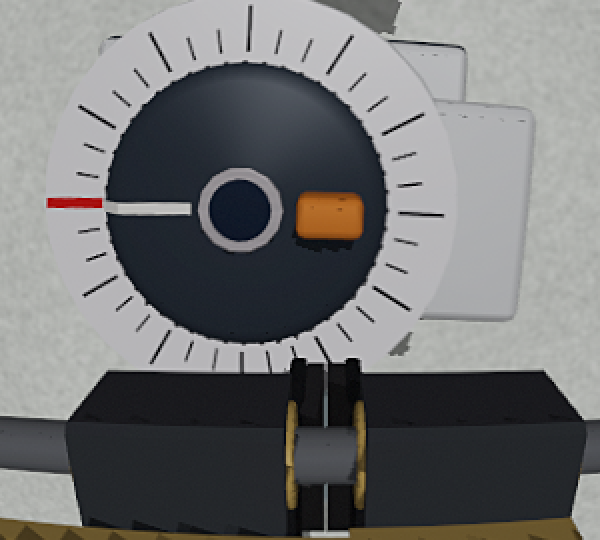

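View pics/rs14.png

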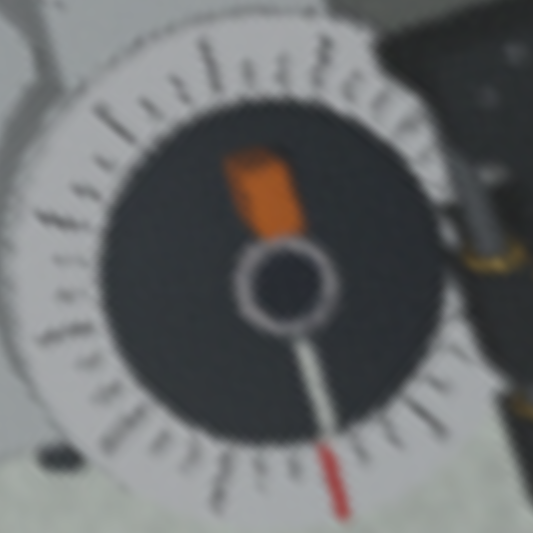

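Request:
servo_tool(
  linear=[
    [-0.08, -0.18, 0.1],
    [-0.08, -0.18, 0.1],
    [0, 0, 0],
    [0, 0, 0],
  ],
  angular=[
    [0, 0, 0],
    [0, 0, 0],
    [0, 0, 0],
    [0, 0, 0],
  ],
  gripper=[0, 0, 0, 0],
)

```text
time: 11.48
position: [0.521, 0.0253, 0.257]
tcp_rot: [[-0.326, 0.945, -0.011], [0.945, 0.326, -0.002], [0.002, -0.011, -1.0]]
wrist_force: [0.4, 0.6, -0.1]
finger_gap: 0.0004
```

```bash
python3 -c "
from h import *
fine('w15')
import pickle
im,p=pickle.load(open('w15.pkl','rb'))
meas(im,'wrist',p)
print(-p['R'].T@p['t'])
cv2.imwrite('pics/t15.png',cv2.resize(robot.capture('top')[140:270,190:330],None,fx=4,fy=4,interpolation=2))
cv2.imwrite('pics/w15r.png',rect(im,'wrist',p,C0,.2,half=.08,res=.00027))
"
```

```text
t11.48 p [0.521  0.0253 0.257 ] yaw 109.05 tilt [-0.0113 -0.0019] F [ 0.4  0.6 -0.1] T [-0.02 -0.16 -0.01] gap 0.000 q [ 0.67  0.31 -0.99  1.77  0.27  1.22 -0.06]
index 198.84 984
tab 15.88 r 30.5 n 3429
tcp polar: r 74.3 ang 285.65
in tab frame: radial -0.3 behind 74.3 mm
red dir 196.58 n 2010 | index dir 197.11 n 2308 | togo by dir -0.53, by tips -0.88
wrist C [0.5016 0.0961] diam mm [105.1 105.3] index(dir,centroid,off,n) [1.9721e+02 1.9739e+02 1.1000e-01 1.3480e+03] zero [ 1.9659e+02  1.9643e+02 -1.8000e-01  8.7400e+02]
   togo dir -0.62 centroid -0.96
[0.50056988 0.09599519 0.44580474]
```

View pics/w15r.png

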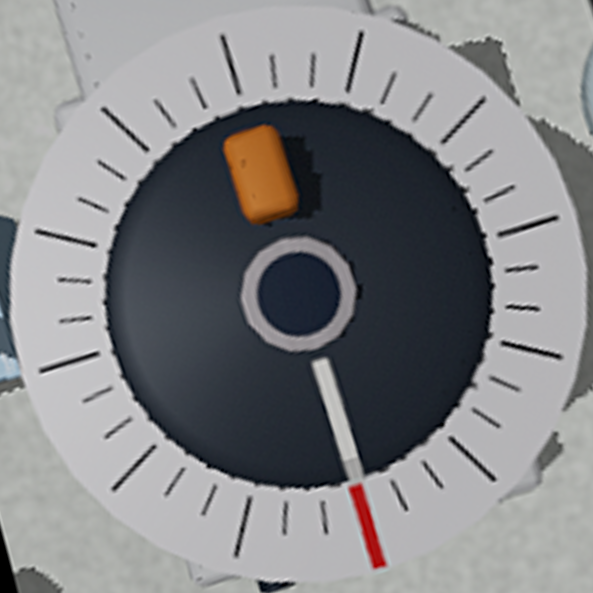

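View pics/w15z.png

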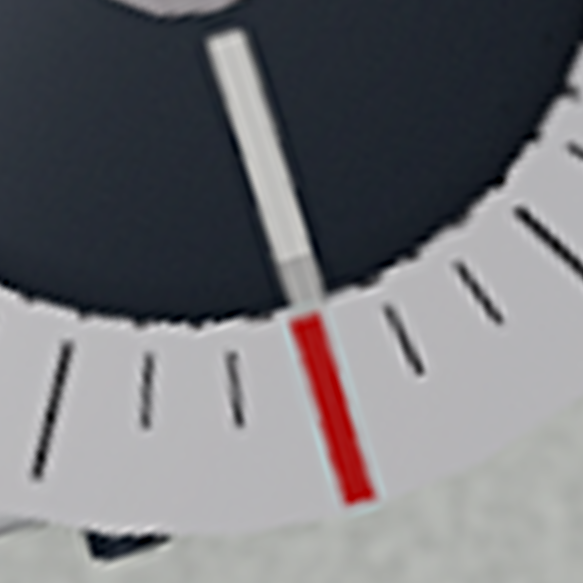

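View pics/t15.png

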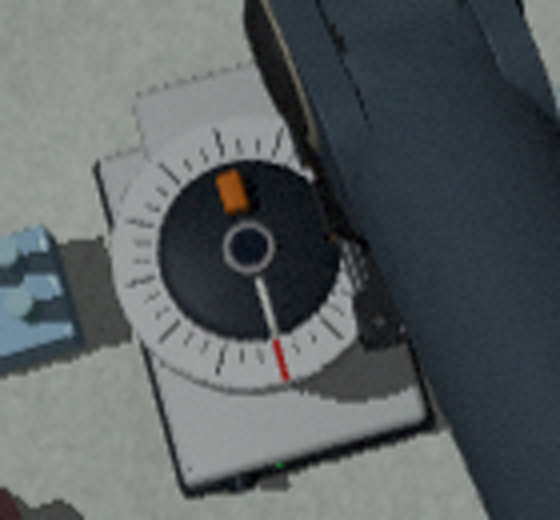

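Measured from directly above, the index is 0.5–0.9° past zero (0.5–0.8 mm at the rim). The instrument has not shifted: the zero line is still at 196.6° and the centre agrees to 1 mm. I'll take the arm well clear and do a last check.

Request:
servo_tool(
  linear=[
    [0, -0.1, 0.3],
    [0, -0.3, 0.2],
    [0, -0.35, 0.1],
    [0, -0.35, 0],
    [0, -0.35, 0],
    [0, -0.35, 0],
    [0, -0.2, 0],
    [0, 0, 0],
    [0, 0, 0],
  ],
  angular=[
    [0, 0, 0],
    [0, 0, 0],
    [0, 0, 0],
    [0, 0, 0],
    [0, 0, 0],
    [0, 0, 0],
    [0, 0, 0],
    [0, 0, 0],
    [0, 0, 0],
  ],
  gripper=[0, 0, 0, 0, 0, 0, 0, 0, 0],
)

```text
time: 12.33
position: [0.5202, -0.1725, 0.3139]
tcp_rot: [[-0.347, 0.938, -0.017], [0.938, 0.347, 0.006], [0.012, -0.014, -1.0]]
wrist_force: [0.2, 0.5, 0.7]
finger_gap: 0.0006
```

```bash
python3 -c "
from h import *
st()
for c in('top','scene'):
    im=robot.capture(c);cv2.imwrite(f'pics/{c}16.png',im);meas(im,c,robot.camera_params(c))
im=cv2.imread('pics/top16.png');cv2.imwrite('pics/t16r.png',rect(im,'top',robot.camera_params('top'),C0,.2,half=.08,res=.0003))
for n in('index_tip','zero_line','flask','tube_rack','spare_cell','polarimeter'):
    print(n,[np.round(x['point'],4) for x in robot.pinpoint('top',n)[:1]])
"
```

```text
t12.33 p [ 0.5202 -0.1725  0.3139] yaw 110.28 tilt [-0.0168  0.0062] F [0.2 0.5 0.7] T [ 0.07 -0.15 -0.03] gap 0.001 q [ 0.98  0.31 -0.94  1.62  0.25  1.36  0.36]
top C [0.5005 0.0965] diam mm [104.7 104.8] index(dir,centroid,off,n) [ 1.9725e+02  1.9722e+02 -2.0000e-02  1.4240e+03] zero [1.9614e+02 1.9640e+02 3.0000e-01 1.0070e+03]
   togo dir -1.11 centroid -0.81
scene C [0.4992 0.0947] diam mm [104.4 105.2] index(dir,centroid,off,n) [ 197.94  200.61    1.64 1548.  ] zero [1.9603e+02 1.9629e+02 2.9000e-01 5.5700e+02]
   togo dir -1.91 centroid -4.32
index_tip [array([0.4505, 0.0779, 0.2002])]
zero_line [array([0.4527, 0.0796, 0.1962])]
flask [array([0.342 , 0.2869, 0.0015])]
tube_rack [array([ 0.4784,  0.286 , -0.0012])]
spare_cell [array([ 0.4792, -0.1169,  0.0022])]
polarimeter []
```

View pics/t16r.png

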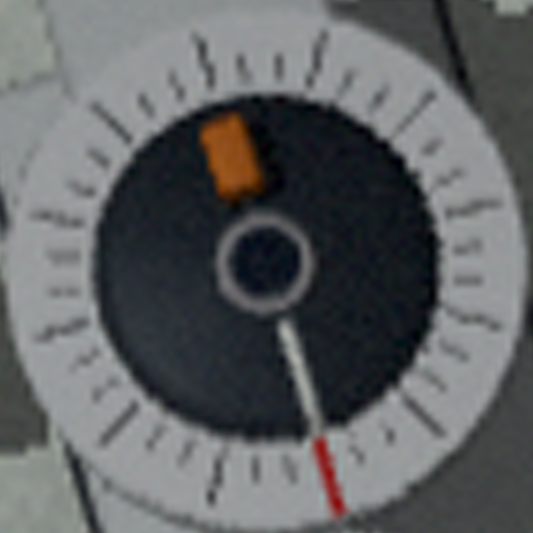

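View pics/top16.png

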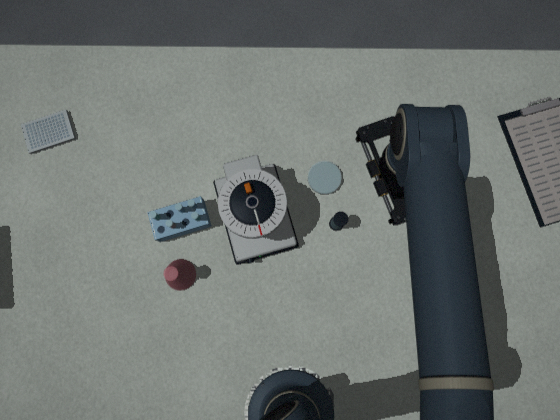

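```bash
python3 -c "
from workcell import robot
print(robot.sign_off())"
```

```text
the job is handed in; nothing more can be done
None
```

The dial is zeroed to within about 1°. I pushed the tab's clockwise flank with the shut fingertips, turning the dial about 107° counter-clockwise. Then I backed off, moved the arm clear and handed in at about 12.7 s.

**Last checks**
- **Index against zero:** the index sits slightly past the red line. The wrist camera directly above gave 0.5–0.9°, and the top camera gave 0.8–1.1° after the arm had left. That is 0.5–1.0 mm at the rim. I left it, because a correction push could have landed no closer.
- **Scene camera disagrees:** its slanting view gave 1.9–4.3° past zero. Its picture shows the index running into the red line, and it also misplaced the lines before the push, so I did not rely on it.
- **Instrument and surroundings:** the zero line's direction and the dial centre match their starting values to about 1 mm. The flask, rack and spare cell are where they were to about 2 mm. The petri dish looks unmoved in the top picture.
- **Forces:** the wrist readings I took stayed under about 3 N.

**First two tries missed:** the first two pushes passed above the tab without moving the dial, because the shut fingertips sit about 20–25 mm above the reported TCP. I then went lower and the push worked.

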